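# Draw the medicine hatch shut with the hook pole

## Robot

A 7-joint arm with a two-finger parallel gripper is mounted at the origin on the work surface. World frame = base frame: x ahead of the robot, y to its left, z up, the work surface at z = 0. Lengths are in mm, angles in rad, forces in N, time in s.
With the tool pointing down it reaches from about 400 to 750 mm from the base axis. Payload 19.5 kg.
Tool frame: the origin (TCP) lies midway between the tips of the shut fingers; the grasp point (between the pads) lies 19 mm behind it; z points along the fingers, x is the direction in which the jaws open and shut, and the axes are right-handed (so a half turn about z gives the same grasp; the last joint's range is limited). The gripper opens to 85 mm and grips with 20 to 120 N. Pads are 22 mm wide; open, the fingers measure 114 mm over their backs; the gripper's body (76 mm by 85 mm) begins 54 mm behind the grasp point. The pads swing forward as they close: fully open they stand 13 mm farther back than shut.
Start: joints at [1.222, 0.707, -0.028, 1.485, 0.022, 0.951, -0.075], TCP at [173.648, -548.125, 231.268] pointing down, gripper open.
Joint ranges: [-2.71, 2.71], [-0.32, 2.16], [-1.57, 1.52], [0, 2.45], [-1.46, 4.6], [0, 2.02], [-2.83, 2.83]. Speed limits (rad/s): [1.89, 1.89, 2.57, 2.57, 3.01, 3.01, 3.01].

## Interface

Orientations are given as a unit quaternion [x, y, z, w].
In Python, from plant import monitor, snapshot, bot, trace, landmark_of gives the robot as it stands. The module is installed in compiled form; this text tells all that it offers.
- The arm moves only by the tool servo_tool, never from a script. Its argument "steps" is one flat list of numbers, 7 for each row, row after row: the turn, a rotation vector about the tool's x, y, z in degrees, then the shift along the tool's x, y, z in mm, then the finger opening in mm, from 0 to 85.4. In form: [wx, wy, wz, x, y, z, hand, wx, wy, wz, x, y, z, hand, ...]. A call has 1 to 8 rows; each row is the pose to reach, as a shift and turn from the pose measured when the call began, along the tool's axes at that moment; what a row does not reach only later rows make up. A row lasts 1/10 s, in which the tool goes at most 50 mm and 8.59 degrees, less where a joint would pass 70% of its speed; a pose out of reach is approached as far as the arm can. A call with a gripper value outside its range is refused whole. The fingers move at their own pace and stop on an object; "newtons" is the grip in N (left out, the last holds). Time passes only in rows, so rows that repeat a pose let the fingers close. It gives the time, the measured TCP pose, the force and the opening at its end, in the units of the state.
- monitor.get_obs(): the state, without advancing time (a new reading comes with each control period).
- snapshot(name): name is "scene" or "top"; returns a dict with "image" (384x512x3 uint8, red, green, blue), "range_z" (384x512 float32, mm along the optical axis (not along the pixel's ray), 0 where there is no reading), "camera_matrix" (3x3 intrinsics, pixels), "rvec" (rotation vector, rad) and "tvec" (3), from world to camera coordinates, as OpenCV has them. Camera axes: x right, y down, z forward; pixel columns grow to the right and rows downward; lengths in mm; the calibration is good to about 2 mm. A picture is of the moment at which its call begins.
- bot.hand_in(): hands the job in, once; it reports no verdict.
Trained networks look in a picture, given as the dict that the camera call returned (one of the last four; its "shot" number tells which), for a name from the list of things; names that differ only in an ending like _2 or _b are one class to them, and where a whole thing is asked for, a point or a joint stands for the part that bears it (a point fixed in the world has none). Each returns a list of dicts, best first, with "score" (0 to 1); they miss things now and then, are a little off and sometimes report something else, mostly with a low value. They report only what shows in the picture. A call takes as long as a camera call.
- trace(target, picture): "pixels" (384x512 bool, what is visible of it) and "uv" ([column, row] in pixels, amid what is visible of it).
- landmark_of(target, picture): "uv" ([column, row] in pixels: a listed point, or the origin of a listed thing).
The state is a dict: "t": time; "joint_positions": joint angles; "dq": joint speeds; "effort": joint torques, N m; "eef_pos": TCP position; "orientation": TCP orientation; "force": force on the tool from outside, world axes, zero at the start; "ft_torque": the same for the moment, N m; "opening": opening from 0.0 (shut) to 1.0 (fully open).
Only numpy, scipy, OpenCV 4.12 (cv2) and the standard library are available. Lean on these libraries where they do the work, as an engineer would, in place of code of your own. Each camera call takes 0.05 s, during which the arm holds its last target.

## Task

The glass sash of the medicine pass-through is standing open: take the orange-handled hook pole from its rest, hook it into the red ring on the sash and draw the sash gently all the way down until its catch snaps and holds it shut, without forcing it and without touching the sash with the hand. Then unhook the pole without pulling the sash up again, and lay it back in its rest the way it lay before. Leave everything else where it stands.

Things in the scene. Friction and masses are not known exactly. Their poses are not given: they have to be found in the camera images.
- pole: Loose hook pole, 0.14 to 0.25 kg. Origin on the shaft line, under the handle; x along the shaft to the hook, z up as it lies. Handle: upright orange block 44 (x) by 20 (y), from z = 5 to 57 mm, centred over the origin; gripped across its 44 mm it resists tilting best. Flat shaft 16 wide, 10 high, x = -100 to +90, round to +115, where an 8 mm nib turns down (-z), lowest point 28 mm below the shaft line.
- hook_tip (a point): Centre of the rounded end of the pole's nib, at (115, 0, -24) mm in the pole's frame.
- rest: Fixed pole rest: base 180 by 70 by 8 mm, two white forks (12 mm thick) at x = +75 and -75 mm carry the shaft before and behind the handle. Slots 26 mm wide, open at the top; slot floor 50 mm, fork tops 68 mm above the table. Origin under the middle of the base, z up. The pole lies along x with the hook to +x.
- rest_seat (a point): Where the pole's origin lies when the pole is in the rest: 55 mm above the rest's origin, midway between the forks.
- hatch: Fixed white pass-through cabinet on the counter, 300 mm wide (y), 160 deep (x), 342 high; its open front looks along its -x, with aluminium stiles 30 mm proud at both sides. Origin on the table in the middle of the front of its walls; x points into the cabinet, z up.
- sash: Blue-framed glass sash, 248 mm wide, 150 high, sliding straight down in the hatch's front. Origin: middle of its lower edge, axes as the hatch's. Lower edge 21 to 39 mm above the table when shut, 120 to 150 mm at the start. Spring-balanced: it stays put when high but creeps back up from the lower half unless caught. Drawing it down takes 1 to 6 N; over 25 N between pole and sash breaks the ring.
- ring (a point): Centre of the red pull ring: an upright eight-sided ring of 8 mm bar, normal = x of the hatch, opening 44 mm high and wide with cut corners (flat top and bottom bars 26 mm wide). Its plane is 32 mm in front of the sash face, on two level stems at its left and right. It lies 125 mm above and 40 mm in front of the sash's origin, 146 to 164 mm above the hatch's origin when shut.
- sill (a point): Middle of the hatch's sill, 18 mm above the table. At its +y end a dark stop block with a sprung ball catch holds the shut sash; its height was set by hand, so the shut height is known only to 9 mm. In the last 5 mm of travel the pull rises from about 4 to about 8 N, drops as the catch snaps, then rises steeply (some 10 N/mm) on the hard stop. About 4 N upwards frees the sash again.
- pill_bottle: Amber pill bottle, 36 mm diameter, 65 high, standing inside the hatch. Bystander; origin under its base.
- dose_cup: White dose cup, 40 mm diameter, 40 high, inside the hatch. Bystander; origin under its base.
- sanitiser: White sanitiser bottle with blue cap, 60 mm diameter, 170 high. Bystander; origin under its base.
- swab_jar: Glass jar with steel lid, 80 mm diameter, 100 high. Bystander; origin under its base.
- steel_bowl: Steel bowl, 120 mm diameter, 45 high. Bystander; origin under its base.
- mug: Blue mug, 76 mm diameter, 90 high. Bystander; origin under its base.
- stapler: Red and black stapler, 130 by 35 by 43 mm. Bystander; origin under its middle.

How it is judged (in metres and radians):
On the way, in this order (a step that is already met when the one before it is completed fails the run):
1. the hook hangs in the ring (nib through and down behind its lower bar) and draws on it, the sash still more than 40 mm from shut (x of hook_tip in the frame of ring above 0.004 m and z of hook_tip in the frame of ring below -0.026 m and y of hook_tip in the frame of ring between -0.022 and 0.022 m and contact force between pole and sash above 0.5 N and z of ring in the frame of hatch above 0.195 m), for 0.1 s.
2. the hook is out of the ring and the catch holds the sash down (z of ring in the frame of hatch below 0.167 m and x of hook_tip in the frame of ring below -0.015 m), for 0.3 s.
At the end, for the whole second after the job is handed in: The sash is shut in its catch (held, ring under 167 mm above the hatch's origin); the released pole lies still in both forks of its rest, nib down, hook end as before (origin within 15 mm of the seat, at most 3 mm above it, tilt under 0.2 rad); no bystander moved over 30 mm or tipped (z of ring in the frame of hatch below 0.167 m and distance between pole and rest_seat below 0.015 m and z of pole in the frame of rest_seat below 0.003 m and x of hook_tip in the frame of rest above 0.08 m and angle between pole's own z axis and vertical below 0.2 rad and linear speed of pole below 0.02 m/s and linear speed of sash below 0.01 m/s); the robot touches nothing.
It fails at once if more than 25 N between pole and sash (the ring breaks) (contact force between pole and sash above 25 N).
It fails at once if the hand or arm touches the sash (contact force between any of the fingers, the arm and sash above 1 N).
It fails at once if a bystander is moved by more than 30 mm or tipped (distance of any of pill_bottle, dose_cup, sanitiser, swab_jar, steel_bowl, mug, stapler from where it was at the start of the episode above 0.03 m or angle between any of pill_bottle, dose_cup, sanitiser, swab_jar, steel_bowl, mug, stapler's own z axis and vertical above 0.4 rad).
It also fails if it takes over 72 s, if anything falls off the work surface, if the arm or the gripper's body presses on something with over 40 N, if the wrist force passes 120 N, or if a joint passes its speed limit or range.

## Working session

There is one attempt and no reset: what is moved stays moved. The work goes in short steps, Python scripts to look and compute and a tool call to move; the robot and the scene stay as the last step left them, time stands still between calls to the robot, and variables do not carry over. Pictures are saved under pics/ and viewed, and the job is handed in when it is done.

Besides the shell and the picture viewer there is one more tool, called after "Emit:" as name(argument=value, ...) on one line, values as JSON. servo_tool: Moves the arm, as the interface text tells. Its arguments: {"type":"object","properties":{"steps":{"type":"array","items":{"type":"number"}},"newtons":{"type":"number"}},"required":["steps"]}

```bash
ls; mkdir -p pics
cat > h.py <<'E'
import numpy as np, cv2
from scipy.spatial.transform import Rotation as R
from plant import monitor, snapshot, bot, trace, landmark_of
def save(s,n): cv2.imwrite('pics/'+n,cv2.cvtColor(s['image'],cv2.COLOR_RGB2BGR))
def cam(s):
    Rm=cv2.Rodrigues(np.array(s['rvec'],float))[0]; return np.array(s['camera_matrix']),Rm,np.array(s['tvec'],float).ravel()
def cloud(s):
    K,Rm,t=cam(s); z=s['range_z'].astype(float); v,u=np.mgrid[:384,:512]
    p=np.stack([(u-K[0,2])/K[0,0]*z,(v-K[1,2])/K[1,1]*z,z],-1)
    w=(p-t)@Rm; w[z==0]=np.nan; return w
def ray(s,uv):
    K,Rm,t=cam(s); d=np.array([(uv[0]-K[0,2])/K[0,0],(uv[1]-K[1,2])/K[1,1],1]); return -Rm.T@t, Rm.T@d
def onz(s,uv,z):
    c,d=ray(s,uv); return c+d*(z-c[2])/d[2]
def proj(s,P):
    K,Rm,t=cam(s); q=K@(Rm@np.array(P,float)+t); return q[:2]/q[2]
def tri(s1,u1,s2,u2):
    c1,d1=ray(s1,u1);c2,d2=ray(s2,u2)
    A=np.stack([d1,-d2],1); k=np.linalg.lstsq(A,c2-c1,rcond=None)[0]
    a=c1+k[0]*d1;b=c2+k[1]*d2; return (a+b)/2,np.linalg.norm(a-b)
E
python3 - <<'E'
from h import *
np.set_printoptions(precision=1,suppress=True)
a=snapshot('scene');b=snapshot('top');save(a,'s0.png');save(b,'t0.png')
for s in (a,b):
    K,Rm,t=cam(s);print('cam',-Rm.T@t,Rm[2])
S={}
for n in ['pole','hook_tip','rest','rest_seat','hatch','sash','ring','sill','pill_bottle','dose_cup','sanitiser','swab_jar','steel_bowl','mug','stapler']:
    r=[landmark_of(n,s) for s in (a,b)]
    print(n,[[(np.round(x['uv'],1).tolist(),round(x['score'],2)) for x in q[:2]] for q in r], end=' ')
    if r[0] and r[1]: print(*tri(a,r[0][0]['uv'],b,r[1][0]['uv']))
    else: print()
print(monitor.get_obs())
E
```

```text
pics
cam [1353.   643.6  933.8] [-0.6 -0.5 -0.6]
cam [ 333.2   32.1 1152.7] [ 0.2 -0.  -1. ]
pole [[([320.7, 235.0], 0.78), ([186.7, 273.5], 0.18)], [([201.7, 214.6], 0.75), ([226.7, 135.7], 0.18)]] [507.2 204.8  54.2] 11.26842697291115
hook_tip [[([288.1, 221.1], 0.59), ([370.0, 327.8], 0.52)], [([235.9, 222.6], 0.57)]] [486.6  92.5  25. ] 1.2642360009850568
rest [[([319.1, 255.6], 0.75)], [([198.5, 218.8], 0.58), ([344.9, 222.8], 0.29)]] [508.4 218.6 -15.1] 5.4909152925297695
rest_seat [[([319.3, 236.3], 0.97)], [([200.4, 211.9], 0.59)]] [516.1 207.4  57.4] 8.479469343347782
hatch [[([199.2, 172.2], 0.96)], [([352.3, 216.7], 0.52)]] [ 489.8 -273.    34. ] 24.209438534408857
sash [[([203.0, 144.9], 0.71)], [([352.6, 223.6], 0.64)]] [ 463.2 -257.8  126.6] 2.3834466661662184
ring [[([209.8, 110.6], 0.82)], [([349.1, 218.7], 0.72), ([342.4, 224.8], 0.62)]] [ 462.1 -216.5  259.8] 11.909093254875133
sill [[([199.6, 172.3], 0.82)], [([344.0, 226.6], 0.84)]] [ 471.1 -264.4   20.1] 14.833792873912222
pill_bottle [[], []] 
dose_cup [[], []] 
sanitiser [[([190.8, 271.3], 0.96)], [([267.4, 139
[... 194 characters left out ...]
.3, 221.5], 0.28)], [([133.6, 181.8], 0.89)]] [639.2 440.9  -6.6] 6.132624223950567
mug [[([409.0, 247.4], 0.68), ([318.4, 234.1], 0.33)], [([139.7, 272.2], 0.65)]] [337.  401.2   2.2] 5.356490081114795
stapler [[([154.3, 245.8], 0.82)], [([306.0, 137.5], 0.69)]] [ 783.4 -151.4   -1.3] 5.9554697351458135
{'t': 1.6, 'joint_positions': array([ 1.2,  0.7, -0. ,  1.5,  0. ,  1. , -0.1]), 'dq': array([-0., -0.,  0., -0.,  0.,  0.,  0.]), 'effort': array([  0. , -88.3,   1.2, -23.6,   0. ,   0. ,   0. ]), 'eef_pos': array([ 173.7, -548.1,  231.3]), 'orientation': array([ 0.8, -0.6, -0. , -0. ]), 'force': array([-0.4, -0.1, -1.4]), 'ft_torque': array([ 0.,  0., -0.]), 'opening': 1.0003296782585027}
```

View pics/s0.png

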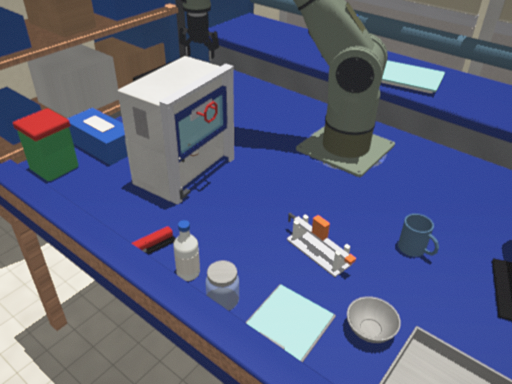

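View pics/t0.png

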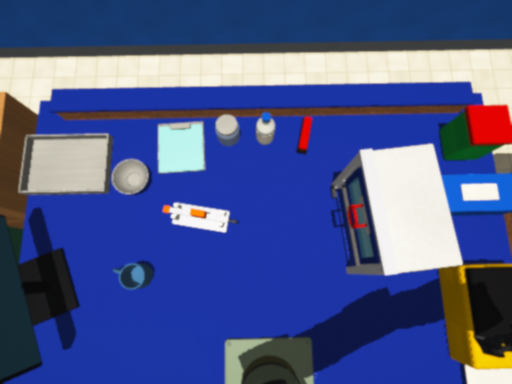

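```bash
cat > m.py <<'E'
from h import *
np.set_printoptions(precision=1,suppress=True)
a=snapshot('scene');b=snapshot('top')
print(cam(a)[0],cam(b)[0])
for nm,s in (('scene',a),('top',b)):
    W=cloud(s)
    hsv=cv2.cvtColor(s['image'],cv2.COLOR_RGB2HSV)
    for n in ['pole','rest','hatch','sash','ring']:
        r=trace(n,s)
        if not r: print(nm,n,'none');continue
        m=r[0]['pixels']; P=W[m]; P=P[~np.isnan(P[:,0])]
        print(nm,n,round(r[0]['score'],2),m.sum(),'med',np.median(P,0),'p2',np.percentile(P,2,0),'p98',np.percentile(P,98,0))
    o=(hsv[...,0]>5)&(hsv[...,0]<18)&(hsv[...,1]>180)&(hsv[...,2]>120)
    x=np.abs(W-np.array([507,205,60])).max(-1)<130
    P=W[o&x]; print('orange',len(P)); 
    c=P[(P[:,2]>75)]; print(' handle',c.mean(0),c.min(0),c.max(0),' top',c[c[:,2]>106].mean(0),(c[:,2]>106).sum())
    d=P[P[:,2]<75]; 
    if len(d):print(' low',d.mean(0),len(d))
    rd=((hsv[...,0]<5)|(hsv[...,0]>172))&(hsv[...,1]>120)&(hsv[...,2]>90)
    x=(np.abs(W-np.array([462,-225,255])).max(-1)<70)
    P=W[rd&x]; print('red',len(P),P.mean(0),np.percentile(P,[3,97],axis=0))
    np.save('pics/%s_red.npy'%nm,P)
    v,u=np.where(rd&x);print(u.min(),u.max(),v.min(),v.max())
E
python3 m.py
```

```text
[[475.9   0.  252.4]
 [  0.  475.9 184.2]
 [  0.    0.    1. ]] [[349.2   0.  256.6]
 [  0.  349.2 190.5]
 [  0.    0.    1. ]]
scene pole 0.79 894 med [518.1 217.6  60.1] p2 [434.6  90.2  -1.9] p98 [543.8 322.4 112.8]
scene rest 0.64 1240 med [523.3 216.6   8.2] p2 [482.6 132.3   2.7] p98 [556.7 298.1  66.2]
scene hatch 0.61 12662 med [ 542.9 -275.   227.9] p2 [ 334.7 -409.6   12.9] p98 [ 635.9 -225.9  341.8]
scene sash 0.81 2493 med [ 480.4 -250.7  218.2] p2 [ 351.6 -268.4  136.4] p98 [ 586.  -213.8  285.3]
scene ring 0.94 2456 med [ 481.2 -250.6  219.6] p2 [ 352.7 -266.7  139. ] p98 [ 585.8 -213.7  285.2]
orange 49
 handle [519.1 209.7 102.4] [513.8 190.7  75.4] [526.9 231.8 114.8]  top [520.2 212.2 111. ] 14
 low [535.  289.9  63.3] 24
red 120 [ 470.7 -219.1  263.9] [[ 440.1 -241.5  234.8]
 [ 497.6 -210.9  288.5]]
197 216 101 121
top pole 0.88 456 med [507.4 205.5  60.7] p2 [484.6 103.5  10.1] p98 [535.8 318.4 114.1]
top rest 0.85 784 med [500.3 211.7   7.9] p2 [466.1 126.7   2.7] p98 [551.2 293.9  68.6]
top hatch 0.59 13046 med [ 466.  -303.5  329.3] p2 [ 328.9 -427.1   17. ] p98 [ 615.8 -229.3  343.1]
top sash 0.95 1941 med [ 464.9 -252.9  232.7] p2 [ 350.8 -267.4   72.7] p98 [ 587.5 -216.8  286.6]
top ring 0.8 1834 med [ 458.4 -253.3  234.9] p2 [ 349.9 -266.7  143.2] p98 [ 582.2 -217.4  286.7]
orange 110
 handle [506.4 203.7 110. ] [496.4 184.4  89.3] [518.8 223.8 115.7]  top [507.  204.5 111.1] 76
 low [530.5 312.5  61.5] 26
red 198 [ 464.1 -225.4  262.9] [[ 436.9 -252.8  219.7]
 [ 495.9 -213.6  289.8]]
347 366 204 227
```

Run:
```python
import cv2
a=cv2.imread('pics/s0.png');b=cv2.imread('pics/t0.png')
A=cv2.resize(a[60:210,110:250],None,fx=4,fy=4,interpolation=cv2.INTER_CUBIC)
B=cv2.resize(b[190:250,150:250],None,fx=8,fy=8,interpolation=cv2.INTER_CUBIC)
C=cv2.resize(b[135:285,320:470],None,fx=4,fy=4,interpolation=cv2.INTER_CUBIC)
D=cv2.resize(a[200:285,270:370],None,fx=7,fy=7,interpolation=cv2.INTER_CUBIC)
for i,x in enumerate((A,B,C,D)): cv2.imwrite(f'pics/z{i}.png',x)
```

```text
(no output)
```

View pics/z0.png

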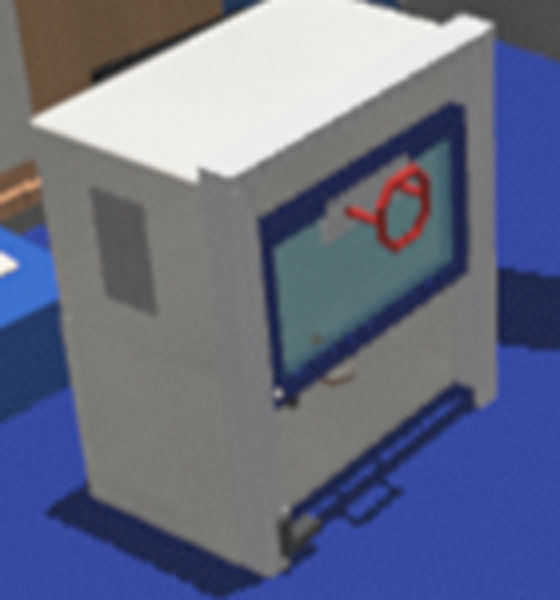

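View pics/z1.png

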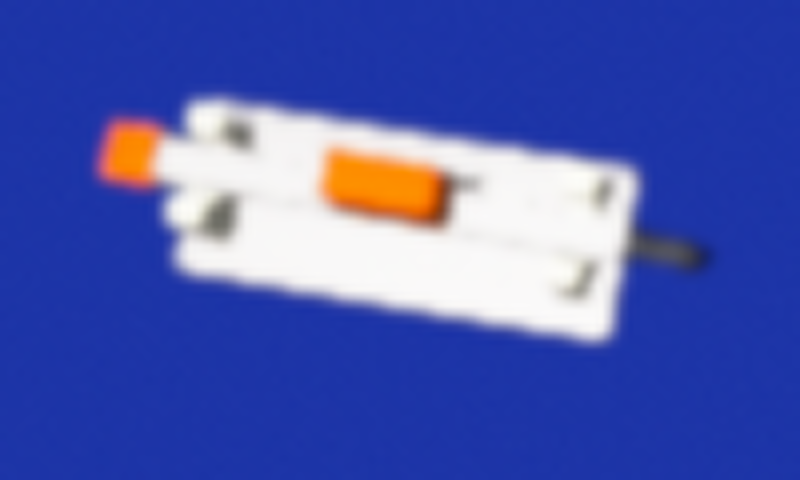

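View pics/z2.png

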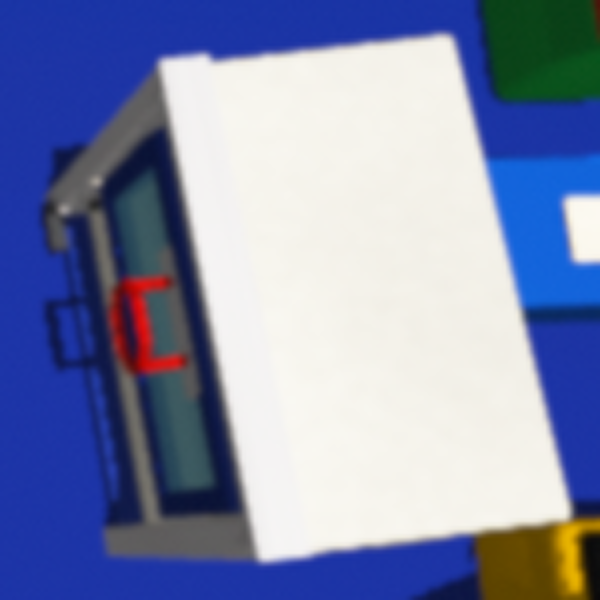

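View pics/z3.png

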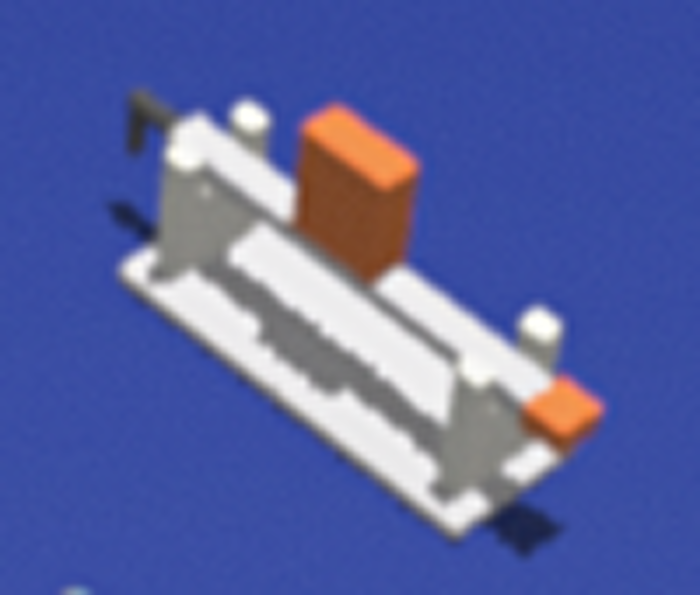

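```bash
cat > f.py <<'E'
from h import *
from scipy.optimize import least_squares, minimize
np.set_printoptions(precision=1,suppress=True)
a=snapshot('scene');b=snapshot('top')
def corner(uv,off,f): return (np.array(uv)/f+np.array(off)-0.5+0.5/f)
for s,nm,off,f,L in ((a,'scene',(270,200),7,[(335,103),(420,160),(388,190),(300,125)]),(b,'top',(150,190),8,[(330,148),(444,168),(438,212),(325,200)])):
    c=[onz(s,corner(u,off,f),112) for u in L]; print(nm,np.array(c)[:,:2].ravel(),np.mean(c,0))
print('tail end top z60', onz(b,corner((130,152),(150,190),8),60), 'scene',onz(a,corner((565,408),(270,200),7),60))
print('hooktip top z~60', onz(b,corner((702,256),(150,190),8),58),onz(a,corner((138,92),(270,200),7),58))
# base of rest z=8 corners
print('rest top', [onz(b,corner(u,(150,190),8),8)[:2] for u in [(190,100),(637,165),(610,340),(177,265)]])
print('rest scene', [onz(a,corner(u,(270,200),7),8)[:2] for u in [(120,270),(457,537),(560,458)]])
for nm,s in (('scene',a),('top',b)):
    W=cloud(s); P=W.reshape(-1,3)
    m=(np.abs(P[:,2]-342)<6)&(np.abs(P[:,0]-480)<250)&(P[:,1]<-150)&(P[:,1]>-500)
    Q=P[m]; r=cv2.minAreaRect(Q[:,:2].astype(np.float32)); print(nm,'top rect',r,len(Q),Q[:,2].mean(), cv2.boxPoints(r).ravel())
    # front sash plane
    m=(np.abs(P[:,0]-470)<100)&(P[:,1]<-215)&(P[:,1]>-290)&(P[:,2]>160)&(P[:,2]<260)
    Q=P[m][:,:2]; 
    for _ in range(8):
        A=np.polyfit(Q[:,0],Q[:,1],1); e=Q[:,1]-np.polyval(A,Q[:,0]); Q=Q[np.abs(e-np.median(e))<max(3,2*np.std(e))]
    print('plane',A,np.degrees(np.arctan(A[0])),len(Q),e.std(),'at465',np.polyval(A,465))
E
python3 f.py
```

```text
scene [498.1 188.6 505.1 230.3 526.7 229.9 517.2 185.4] [511.8 208.5 112. ]
top [521.3 224.2 512.8 181.1 496.1 183.1 501.5 225.7] [507.9 203.5 112. ]
tail end top z60 [530.7 313.   60. ] scene [532.8 315.2  60. ]
hooktip top z~60 [485.   86.8  58. ] [487.3  94.   58. ]
rest top [array([561.6, 302.2]), array([530.4, 116. ]), array([458.1, 127.2]), array([492.5, 305.3])]
rest scene [array([531.5, 120.3]), array([566.7, 297.7]), array([508. , 307.2])]
scene top rect ((470.5255126953125, -254.33621215820312), (303.32635498046875, 37.35964584350586), 5.558228969573975) 643 341.10933159680894 [ 317.8 -250.4  321.4 -287.6  623.3 -258.2  619.7 -221.1]
plane [   0.1 -301.3] 5.728015836708027 903 1.4248802307696948 at465 -254.69645840949656
top top rect ((468.7398681640625, -258.005126953125), (299.66522216796875, 32.36149215698242), 6.039653778076172) 1710 341.51370093047154 [ 318.  -257.7  321.4 -289.9  619.4 -258.3  616.  -226.1]
plane [   0.1 -304.1] 5.818640533040904 578 0.5165558312529698 at465 -256.7532397692604
```

```bash
cat > ring.py <<'E'
from h import *
from scipy.optimize import minimize
from scipy.spatial import cKDTree
np.set_printoptions(precision=1,suppress=True)
Y=np.radians(5.75)
hx=np.array([np.sin(Y),-np.cos(Y),0]);hy=np.array([np.cos(Y),np.sin(Y),0]);hz=np.array([0,0,1.])
def model():
    # octagon centreline: opening 44 => centreline half 26; flat bars 26 wide inner->~half 14.5
    h=26.;f=15.
    V=[(f,h),(h,f),(h,-f),(f,-h),(-f,-h),(-h,-f),(-h,f),(-f,h)]
    pts=[]
    for i in range(8):
        p,q=np.array(V[i]),np.array(V[(i+1)%8])
        for k in np.linspace(0,1,8,endpoint=False):
            c=p+k*(q-p)
            r=c/np.linalg.norm(c)
            for t in np.linspace(0,2*np.pi,8,endpoint=False):
                o=r*4*np.cos(t); pts.append((4*np.sin(t),c[0]+o[0],c[1]+o[1]))
    for sg in (-1,1):
        for x in np.linspace(0,32,12):
            for t in np.linspace(0,2*np.pi,8,endpoint=False):
                pts.append((x,sg*26+3.5*np.cos(t),3.5*np.sin(t)))
    return np.array(pts)
M=model()
def fill(s,c,up=4):
    P=c+M[:,:1]*hx+M[:,1:2]*hy+M[:,2:]*hz
    K,Rm,t=cam(s); q=(P@Rm.T+t)@K.T; return q[:,:2]/q[:,2:]
def redmask(s,c0):
    W=cloud(s); im=s['image'].astype(int); 
    rd=(im[...,0]>90)&(im[...,0]-im[...,1]>55)&(im[...,0]-im[...,2]>45)
    u0=proj(s,c0); v,u=np.mgrid[:384,:512]
    return rd&(np.abs(u-u0[0])<25)&(np.abs(v-u0[1])<25)
def fit(shots,c0):
    T=[];
    for s in shots:
        v,u=np.where(redmask(s,c0)); T.append(np.stack([u,v],1).astype(float))
    def cost(c):
        J=0
        for s,uv in zip(shots,T):
            m=fill(s,c); d1=cKDTree(m).query(uv)[0]; d2=cKDTree(uv).query(m)[0]
            J+=np.mean(np.minimum(d1,4)**2)+np.mean(np.minimum(np.maximum(d2-.4,0),4)**2)
        return J
    best=None
    for dz in (-10,0,10):
        r=minimize(cost,np.array(c0)+[0,0,dz],method='Nelder-Mead',options=dict(initial_simplex=np.array(c0)+[0,0,dz]+np.array([[0,0,0],[8,0,0],[0,8,0],[0,0,8]]),xatol=.05,fatol=1e-4))
        if best is None or r.fun<best.fun: best=r
    return best.x,best.fun,[len(t) for t in T]
if __name__=='__main__':
    a=snapshot('scene');b=snapshot('top')
    c0=[468,-222,262]
    print('both',*fit([a,b],c0)); print('scene',*fit([a],c0)); print('top',*fit([b],c0))
E
python3 ring.py
```

```text
both [ 465.  -219.3  259.2] 0.3918476532343732 [130, 220]
scene [ 417.1 -265.9  223.1] 0.15277514894257974 [130]
top [ 468.6 -225.4  237.3] 0.1750527393198721 [220]
```

```bash
cat > g.py <<'E'
from h import *
np.set_printoptions(precision=2,suppress=True)
def heading_R(h,sgn=1):  # tool z down, tool x = sgn*heading(angle deg)
    a=np.radians(h); x=sgn*np.array([np.cos(a),np.sin(a),0]); z=np.array([0,0,-1.]); return np.stack([x,np.cross(z,x),z],1)
def go(p,Rt=None,quiet=False):
    o=monitor.get_obs(); R0=R.from_quat(o['orientation']); 
    d=R0.inv().apply(np.array(p)-o['eef_pos'])
    w=np.zeros(3) if Rt is None else np.degrees((R0.inv()*R.from_matrix(Rt)).as_rotvec())
    print('t',round(o['t'],2),'pos',o['eef_pos'],'turn',w,'shift',d,'|d|',np.linalg.norm(d))
def st():
    o=monitor.get_obs(); print('t',round(o['t'],2),'pos',o['eef_pos'],'q',o['joint_positions'],'F',o['force'],'M',o['ft_torque'],'op',o['opening']); print(R.from_quat(o['orientation']).as_matrix())
E
python3 - <<'E'
from g import *
st()
for s in (1,-1): go([509.5,206,200],heading_R(-101.4,s))
go([174,-548,430])
E
```

```text
t 2.4 pos [ 173.66 -548.1   231.26] q [ 1.22  0.71 -0.03  1.48  0.02  0.95 -0.08] F [-0.01 -0.17  0.02] M [ 0.01  0.01 -0.01] op 0.9999499724173728
[[ 0.3  -0.95 -0.  ]
 [-0.95 -0.3   0.  ]
 [-0.   -0.   -1.  ]]
t 2.4 pos [ 173.66 -548.1   231.26] turn [ 0.    0.01 28.98] shift [-617.46 -547.89   31.37] |d| 826.093864157712
t 2.4 pos [ 173.66 -548.1   231.26] turn [  -0.01    0.   -151.02] shift [-617.46 -547.89   31.37] |d| 826.093864157712
t 2.4 pos [ 173.66 -548.1   231.26] turn [0. 0. 0.] shift [  -0.03   -0.35 -198.74] |d| 198.7445402984064
```

Emit:
servo_tool(steps=[0,0,0,0,0,-50,85,0,0,0,0,0,-100,85,0,0,0,0,0,-150,85,0,0,0,0,0,-195,85,0,0,0,-27,-29,-200,85,0,0,0,-58,-61,-200,85,0,0,0,-90,-95,-200,85,0,0,0,-122,-129,-200,85])

```text
t: 3.2
eef_pos: [260.2, -391.1, 431.4]
orientation: [0.807, -0.591, 0.0, -0.0]
force: [2.1, -0.7, 1.3]
opening: 0.995
```

```bash
python3 -c "
from g import *
st()
go([450,-50,430],heading_R(-101.4,1));go([509.5,206,200],heading_R(-101.4,1))"
```

```text
t 3.2 pos [ 260.23 -391.13  431.38] q [ 0.94  0.36 -0.04  1.41  0.01  1.36 -0.36] F [ 2.09 -0.68  1.35] M [-0.05 -0.06 -0.01] op 0.9952595190562873
[[ 0.3  -0.95  0.  ]
 [-0.95 -0.3  -0.  ]
 [ 0.   -0.   -1.  ]]
t 3.2 pos [ 260.23 -391.13  431.38] turn [-0.01 -0.01 28.96] shift [-267.97 -283.85    1.37] |d| 390.3657476240779
t 3.2 pos [ 260.23 -391.13  431.38] turn [-0.01 -0.01 28.96] shift [-494.15 -417.78  231.34] |d| 687.195721138791
```

Emit:
servo_tool(steps=[0,0,4,-33,-35,0,85,0,0,8,-66,-70,0,85,0,0,12,-99,-105,0,85,0,0,16,-132,-140,0,85,0,0,20,-165,-175,0,85,0,0,24,-200,-211,0,85,0,0,29,-235,-247,0,85,0,0,29,-268,-284,2,85])

```text
t: 4.0
eef_pos: [450.6, -47.9, 429.8]
orientation: [-0.632, 0.775, -0.0, 0.0]
force: [1.1, -1.3, 0.1]
opening: 0.995
```

```bash
python3 -c "
from g import *
st()
go([509.5,206,200],heading_R(-101.4,1))"
```

```text
t 4.0 pos [450.6  -47.85 429.77] q [ 0.1   0.33 -0.1   1.47  0.03  1.34 -1.78] F [ 1.12 -1.27  0.09] M [-0.05  0.   -0.06] op 0.9946389274528317
[[-0.2  -0.98  0.  ]
 [-0.98  0.2  -0.  ]
 [ 0.   -0.   -1.  ]]
t 4.0 pos [450.6  -47.85 429.77] turn [-0.07 -0.   -0.23] shift [-260.53   -6.25  229.76] |d| 347.4282804185331
```

Emit:
servo_tool(steps=[0,0,0,-33,0,29,85,0,0,0,-65,-1,58,85,0,0,0,-98,-2,87,85,0,0,0,-131,-3,116,85,0,0,0,-164,-4,145,85,0,0,0,-197,-5,174,85,0,0,0,-230,-6,203,85,0,0,0,-260.5,-6.3,230,85])

```text
t: 4.8
eef_pos: [509.6, 207.4, 198.4]
orientation: [-0.632, 0.775, -0.0, 0.0]
force: [1.2, -0.4, 0.6]
opening: 0.998
```

```bash
python3 -c "
from g import *
st()
a=snapshot('scene');b=snapshot('top')
save(b,'t1.png')
A=cv2.cvtColor(np.vstack([cv2.resize(a['image'][170:290,240:400],None,fx=4,fy=4,interpolation=cv2.INTER_CUBIC)]),cv2.COLOR_RGB2BGR);cv2.imwrite('pics/a1.png',A)
B=cv2.cvtColor(cv2.resize(b['image'][160:260,120:270],None,fx=5,fy=5,interpolation=cv2.INTER_CUBIC),cv2.COLOR_RGB2BGR);cv2.imwrite('pics/b1.png',B)
go([509.5,206,110],heading_R(-101.4,1))"
```

```text
t 4.8 pos [509.65 207.43 198.45] q [-0.39  0.71 -0.1   1.62  0.09  0.81 -2.3 ] F [ 1.2  -0.37  0.55] M [-0.01 -0.07  0.02] op 0.9984210606154313
[[-0.2  -0.98  0.  ]
 [-0.98  0.2  -0.  ]
 [ 0.   -0.   -1.  ]]
t 4.9 pos [508.21 209.51 196.42] turn [ 0.17 -0.05  0.03] shift [ 3.11 -2.22 86.42] |d| 86.50464390384029
```

View pics/a1.png

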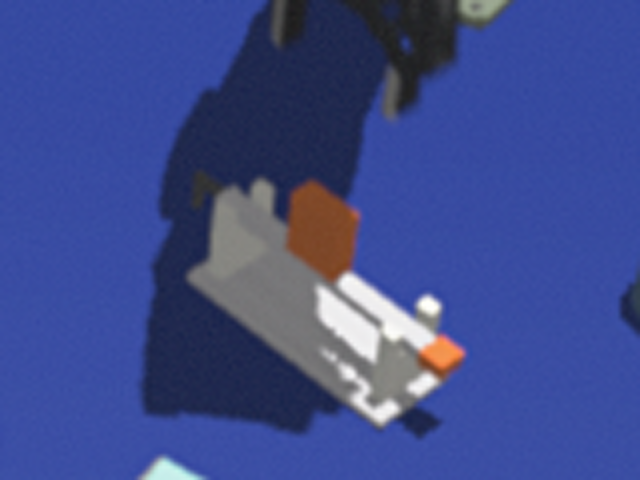

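View pics/b1.png

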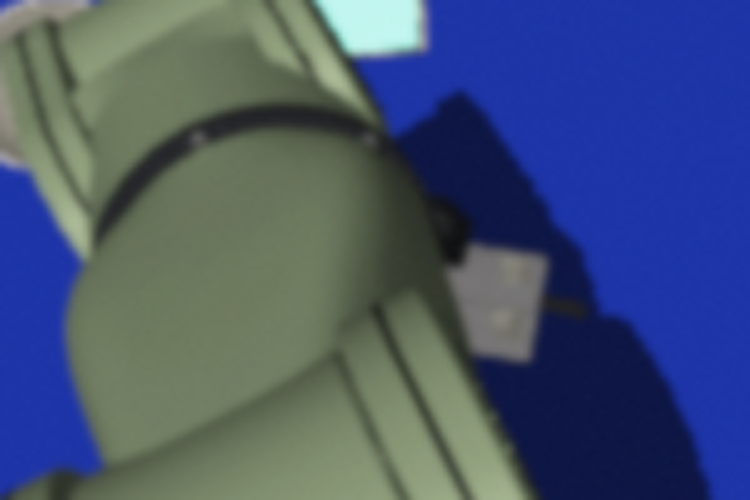

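Emit:
servo_tool(steps=[0,0,0,3,-2,40,85,0,0,0,3,-2.2,80,85,0,0,0,3,-2.2,110,85,0,0,0,3,-2.2,125,85,0,0,0,3,-2.2,129,85,0,0,0,3,-2.2,129.5,85], newtons=100)

```text
t: 5.5
eef_pos: [509.6, 205.9, 67.3]
orientation: [-0.633, 0.774, 0.001, -0.001]
force: [-0.3, 0.3, -0.2]
opening: 0.995
```

```bash
python3 -c "
from g import *
st()
a=snapshot('scene')
A=cv2.cvtColor(cv2.resize(a['image'][170:290,240:400],None,fx=5,fy=5,interpolation=cv2.INTER_CUBIC),cv2.COLOR_RGB2BGR);cv2.imwrite('pics/a2.png',A)
go([509.5,206,67],heading_R(-101.4,1))"
```

```text
t 5.5 pos [509.58 205.87  67.28] q [-0.4   0.91 -0.08  1.73  0.12  0.5  -2.33] F [-0.27  0.25 -0.16] M [-0.01 -0.02  0.03] op 0.9952988553139713
[[-0.2  -0.98 -0.  ]
 [-0.98  0.2  -0.  ]
 [ 0.    0.   -1.  ]]
t 5.55 pos [509.8  205.99  67.75] turn [ 0.12 -0.03  0.01] shift [0.05 0.29 0.75] |d| 0.8037210369121661
```

View pics/a2.png

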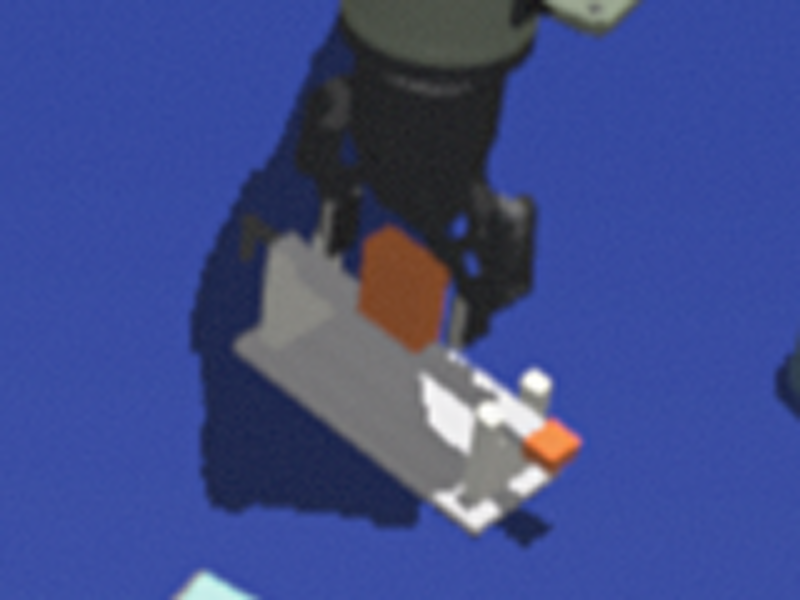

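Emit:
servo_tool(steps=[0,0,0,0,0,0.8,30,0,0,0,0,0,0.8,30,0,0,0,0,0,0.8,30,0,0,0,0,0,0.8,30,0,0,0,0,0,0.8,30,0,0,0,0,0,0.8,30], newtons=110)

```text
t: 6.15
eef_pos: [510.1, 206.1, 67.8]
orientation: [-0.633, 0.774, 0.001, -0.0]
force: [-1.7, -1.3, 13.2]
opening: 0.502
```

```bash
python3 -c "
from g import *
st()"
```

```text
t 6.15 pos [510.06 206.09  67.78] q [-0.4   0.91 -0.08  1.73  0.12  0.5  -2.33] F [-1.73 -1.27 13.25] M [-0.19  0.45  0.03] op 0.5021361631583299
[[-0.2  -0.98 -0.  ]
 [-0.98  0.2   0.  ]
 [-0.    0.   -1.  ]]
```

Emit:
servo_tool(steps=[0,0,0,0,0,-10,30,0,0,0,0,0,-25,30,0,0,0,0,0,-50,30,0,0,0,0,0,-80,30,0,0,0,0,0,-110,30,0,0,0,0,0,-140,30,0,0,0,0,0,-140,30])

```text
t: 6.85
eef_pos: [511.3, 206.5, 211.7]
orientation: [-0.633, 0.774, -0.0, 0.002]
force: [0.7, 0.0, -2.5]
opening: 0.498
```

```bash
python3 -c "
from g import *
st()
a=snapshot('scene')
A=cv2.cvtColor(cv2.resize(a['image'][130:290,240:400],None,fx=3.7,fy=3.7,interpolation=cv2.INTER_CUBIC),cv2.COLOR_RGB2BGR);cv2.imwrite('pics/a3.png',A)
go([449,-60,283],heading_R(-84.25,1))"
```

```text
t 6.85 pos [511.3  206.49 211.71] q [-0.39  0.69 -0.11  1.6   0.09  0.84 -2.3 ] F [ 0.71  0.05 -2.48] M [-0.01  0.06 -0.02] op 0.4980679828663705
[[-0.2  -0.98  0.  ]
 [-0.98  0.2   0.  ]
 [-0.   -0.   -1.  ]]
t 6.9 pos [510.67 206.21 209.61] turn [ -0.08   0.09 -17.15] shift [273.01   7.76 -73.88] |d| 282.9403302833286
```

View pics/a3.png

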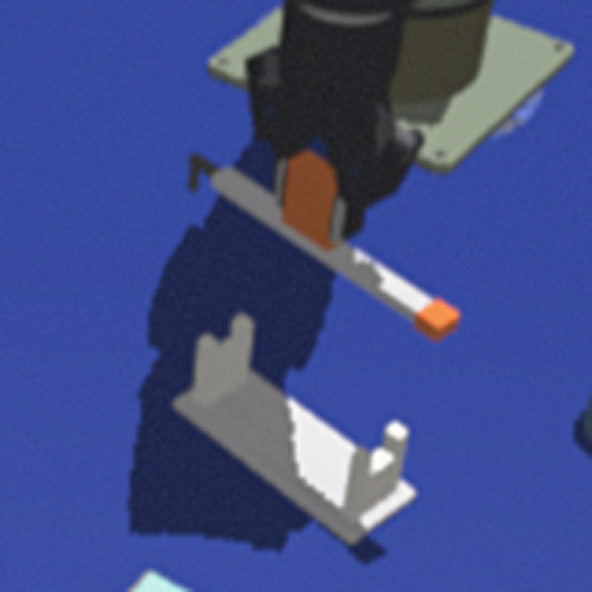

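Emit:
servo_tool(steps=[0,0,-2,30,1,-12,30,0,0,-5,70,2,-23,30,0,0,-7,110,3,-34,30,0,0,-10,150,4,-45,30,0,0,-12,190,5,-56,30,0,0,-15,230,6.5,-66,30,0,0,-17.15,262,7.5,-72,30,0,0,-17.15,273,7.8,-74,30])

```text
t: 7.7
eef_pos: [447.9, -63.1, 283.1]
orientation: [0.741, -0.672, 0.0, -0.0]
force: [0.7, 0.6, -1.4]
opening: 0.502
```

```bash
cat > v.py <<'E'
import sys
from g import *
from ring import fit,fill,hx,hy
n=sys.argv[1]; st()
a=snapshot('scene');b=snapshot('top')
A=cv2.resize(a['image'][70:190,150:310],None,fx=5,fy=5,interpolation=cv2.INTER_CUBIC)
B=cv2.resize(b['image'][160:280,250:410],None,fx=5,fy=5,interpolation=cv2.INTER_CUBIC)
for x,k in ((A,'A'),(B,'B')): cv2.imwrite('pics/%s%s.png'%(k,n),cv2.cvtColor(x,cv2.COLOR_RGB2BGR))
r=[landmark_of('hook_tip',s) for s in (a,b)]
print([[(np.round(x['uv'],1).tolist(),round(x['score'],2)) for x in q[:2]] for q in r])
if r[0] and r[1]: print(tri(a,r[0][0]['uv'],b,r[1][0]['uv']))
o=monitor.get_obs(); Rt=R.from_quat(o['orientation']).as_matrix()
tip=o['eef_pos']+Rt@np.array([115,0,36.8]); print('tip by kinematics',tip,'proj',proj(a,tip),proj(b,tip))
E
python3 v.py 4
```

```text
t 7.7 pos [447.9 -63.1 283.1] q [ 0.2  0.5 -0.3  1.8  0.1  0.9 -1.6] F [ 0.7  0.6 -1.4] M [ 0.  -0.1 -0. ] op 0.5017058641359334
[[ 0.1 -1.   0. ]
 [-1.  -0.1  0. ]
 [-0.  -0.  -1. ]]
[[([222.3, 118.2], 0.93), ([209.7, 114.3], 0.73)], [([267.1, 139.4], 0.44)]]
(array([635.5,  -6.5, 385.7]), np.float64(14.710699364104626))
tip by kinematics [ 460.5 -173.5  245.6] proj [223.2 120.1] [333.2 219. ]
```

View pics/A4.png

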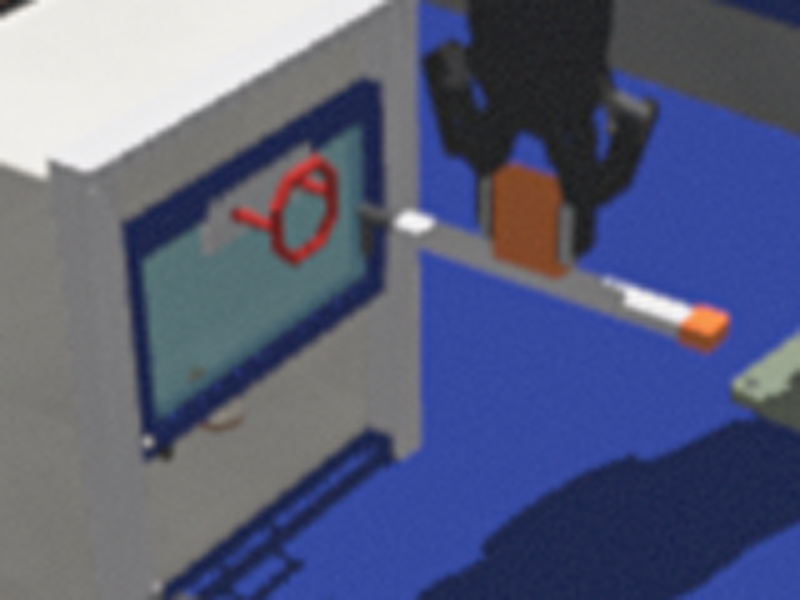

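View pics/B4.png

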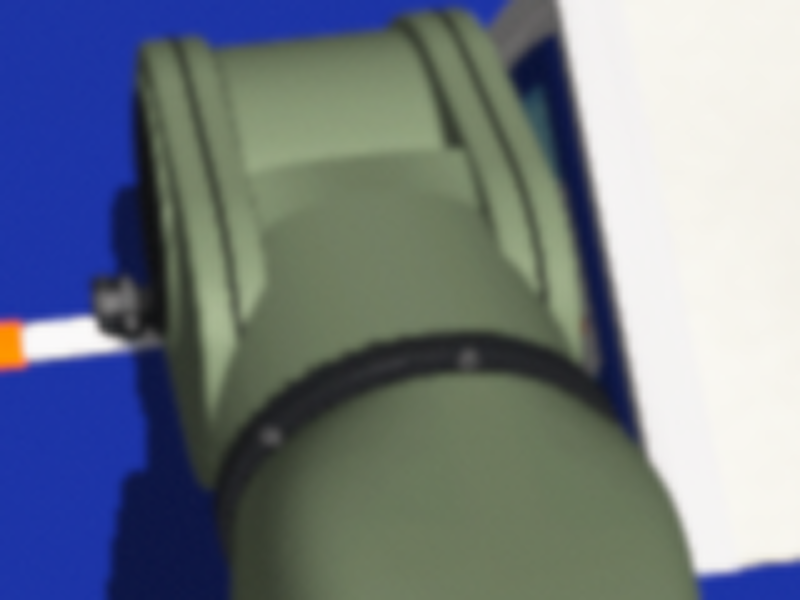

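```bash
cat > ring2.py <<'E'
from h import *
from ring import *
a=snapshot('scene')
c0=np.array([465,-220,258.])
v,u=np.where(redmask(a,c0)); uv=np.stack([u,v],1).astype(float)
for yy in (-219,-221,-223,-225):
    def cost(p):
        m=fill(a,np.array([p[0],yy,p[1]])); d1=cKDTree(m).query(uv)[0]; d2=cKDTree(uv).query(m)[0]
        return np.mean(np.minimum(d1,4)**2)+np.mean(np.minimum(np.maximum(d2-.4,0),4)**2)
    r=minimize(cost,[465,258],method='Nelder-Mead',options=dict(initial_simplex=[[460,255],[468,255],[464,263]],xatol=.05,fatol=1e-5))
    print(yy,r.x,r.fun,proj(a,[r.x[0],yy,r.x[1]]))
im=cv2.resize(a['image'][70:190,150:310],None,fx=5,fy=5,interpolation=cv2.INTER_CUBIC)[:,:,::-1].copy()
m=fill(a,np.array([465,-221,258.]))
for p in m: cv2.circle(im,tuple(((p-[150,70]+.5)*5).astype(int)),1,(0,255,0),-1)
cv2.imwrite('pics/ov.png',im[:350])
E
python3 ring2.py
```

```text
-219 [464.8 259.4] 0.20494296328490627 [210.5 111.4]
-221 [463.2 257.7] 0.20084267887269694 [210.4 111.5]
-223 [461.1 256.1] 0.19589406261498393 [210.4 111.5]
-225 [458.9 254.5] 0.19112175539271786 [210.4 111.5]
```

View pics/ov.png

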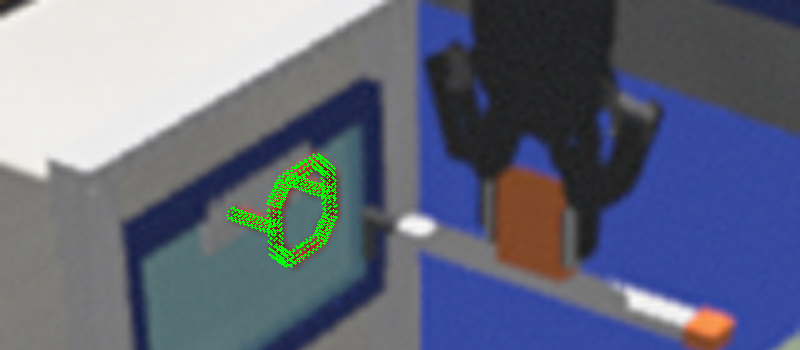

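Emit:
servo_tool(steps=[0,0,0,10,0.5,0,30,0,0,0,20,1,0,30,0,0,0,30,1,0,30,0,0,0,34,1,0,30,0,0,0,34,1,0,30])

```text
t: 8.45
eef_pos: [451.5, -93.5, 282.5]
orientation: [0.742, -0.671, -0.0, -0.001]
force: [-0.9, 0.4, -2.5]
opening: 0.504
```

```bash
sed -i 's/A=cv2.resize(a\[.image.\]\[70:190,150:310\],None,fx=5,fy=5/A=cv2.resize(a["image"][85:145,180:260],None,fx=10,fy=10/' v.py; python3 v.py 5; python3 -c "
from g import *
go([463.5,-220.5,258.2],heading_R(-84.25,1))"
```

```text
t 8.45 pos [451.5 -93.5 282.5] q [ 0.3  0.5 -0.3  1.8  0.1  0.9 -1.5] F [-0.9  0.4 -2.5] M [ 0.  -0.1  0. ] op 0.5041518589967555
[[ 0.1 -1.   0. ]
 [-1.  -0.1  0. ]
 [-0.  -0.  -1. ]]
[[([211.5, 118.0], 0.87), ([221.6, 299.2], 0.56)], []]
tip by kinematics [ 463.2 -206.8  245.6] proj [214.1 116.7] [345.8 217.8]
t 8.65 pos [451.49 -92.43 282.63] turn [-0.06  0.12  0.09] shift [128.68   1.11  24.15] |d| 130.92803870549156
```

View pics/A5.png

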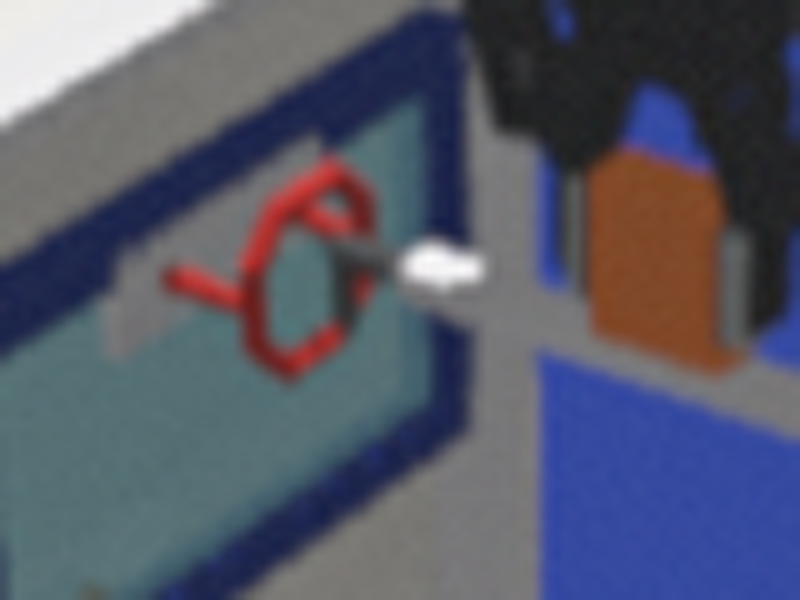

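Emit:
servo_tool(steps=[0,0,0,8,0,0,30,0,0,0,15,0,0,30,0,0,0,22,0,0,30,0,0,0,29,0,0,30,0,0,0,31,0,0,30,0,0,0,31,0,0,30])

```text
t: 9.25
eef_pos: [454.6, -123.6, 282.5]
orientation: [0.742, -0.67, -0.001, -0.001]
force: [-0.2, -0.7, -2.2]
opening: 0.499
```

```bash
python3 v.py 6
```

```text
t 9.25 pos [ 454.6 -123.6  282.5] q [ 0.4  0.5 -0.3  1.8  0.1  0.9 -1.4] F [-0.2 -0.7 -2.2] M [-0. -0.  0.] op 0.49929484508190286
[[ 0.1 -1.   0. ]
 [-1.  -0.1  0. ]
 [-0.  -0.  -1. ]]
[[([205.4, 114.6], 0.66)], []]
tip by kinematics [ 466.5 -237.3  245.6] proj [205.7 113.8] [357.3 216.3]
```

View pics/A6.png

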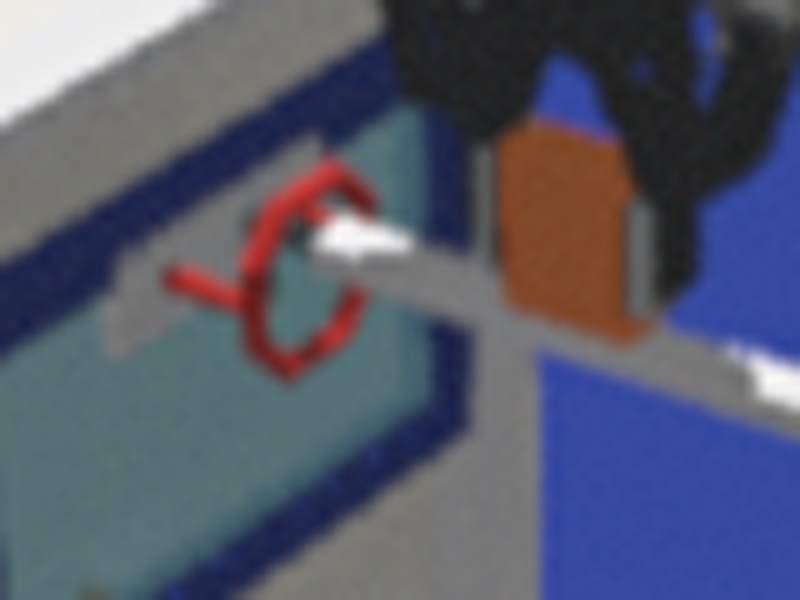

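Emit:
servo_tool(steps=[0,0,0,0,0,8,30,0,0,0,0,0,16,30,0,0,0,0,0,21,30,0,0,0,0,0,24,30,0,0,0,0,0,27,30,0,0,0,0,0,30,30,0,0,0,0,0,33,30])

```text
t: 10.15
eef_pos: [454.8, -122.9, 249.5]
orientation: [0.742, -0.67, -0.0, -0.001]
force: [-1.2, -0.0, -0.1]
opening: 0.502
```

```bash
python3 v.py 7
```

```text
t 10.15 pos [ 454.8 -122.9  249.5] q [ 0.3  0.5 -0.2  1.8  0.2  0.8 -1.5] F [-1.2 -0.  -0.1] M [-0.1  0.1 -0. ] op 0.5016966742465842
[[ 0.1 -1.   0. ]
 [-1.  -0.1  0. ]
 [-0.  -0.  -1. ]]
[[([204.4, 124.7], 0.98), ([202.6, 146.3], 0.64)], []]
tip by kinematics [ 466.5 -237.2  212.5] proj [206.2 123.6] [353.9 218.2]
```

View pics/A7.png

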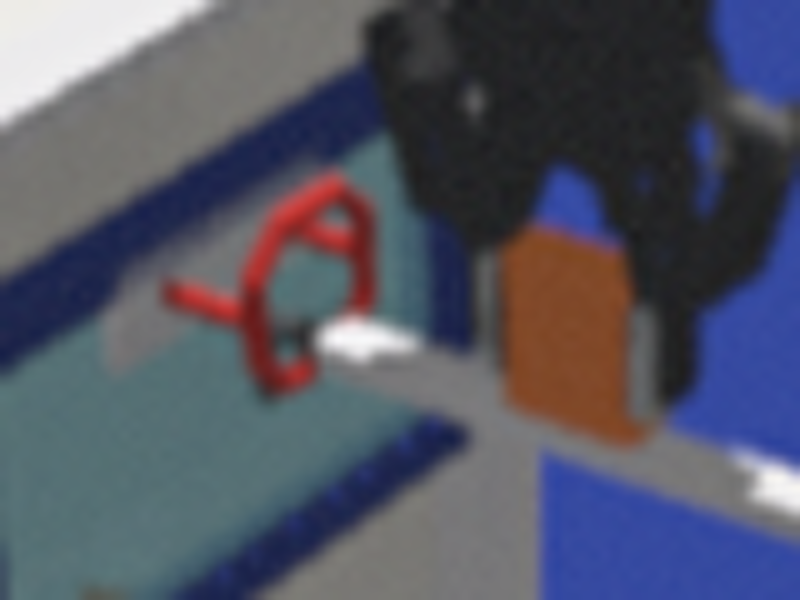

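Emit:
servo_tool(steps=[0,0,0,0,0,4,30,0,0,0,0,0,9,30,0,0,0,0,0,14,30,0,0,0,0,0,19,30,0,0,0,0,0,24,30,0,0,0,0,0,29,30,0,0,0,0,0,34,30,0,0,0,0,0,38,30])

```text
t: 11.15
eef_pos: [454.7, -122.9, 211.2]
orientation: [0.742, -0.67, -0.001, -0.001]
force: [0.9, -0.0, 1.4]
opening: 0.503
```

```bash
python3 v.py 8|head -1;python3 -c "
from g import *
go([455,-123,170],heading_R(-84.25,1))"
```

```text
t 11.15 pos [ 454.7 -122.9  211.2] q [ 0.3  0.6 -0.2  1.9  0.2  0.7 -1.5] F [ 0.9 -0.   1.4] M [-0.5 -0.1  0. ] op 0.5026276397427635
t 11.35 pos [ 454.57 -122.71  211.49] turn [-0.03  0.15  0.11] shift [ 0.45 -0.37 41.49] |d| 41.49748448522316
```

View pics/A8.png

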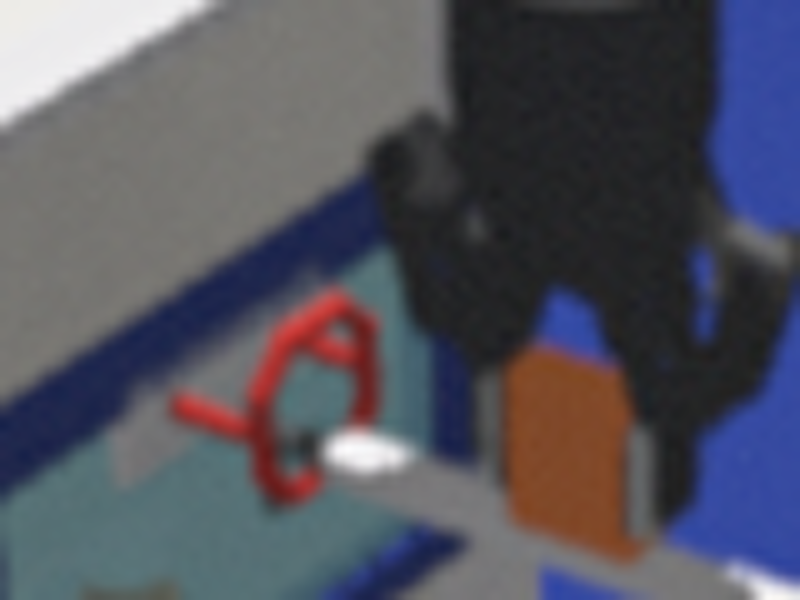

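Emit:
servo_tool(steps=[0,0,0,0,0,4,30,0,0,0,0,0,9,30,0,0,0,0,0,14,30,0,0,0,0,0,19,30,0,0,0,0,0,24,30,0,0,0,0,0,29,30,0,0,0,0,0,33,30,0,0,0,0,0,35,30])

```text
t: 12.15
eef_pos: [454.6, -122.7, 176.1]
orientation: [0.742, -0.67, -0.001, -0.001]
force: [1.2, -0.9, 1.1]
opening: 0.502
```

Emit:
servo_tool(steps=[0,0,0,0,0,2,30,0,0,0,0,0,4,30,0,0,0,0,0,6,30,0,0,0,0,0,8,30])

```text
t: 12.55
eef_pos: [454.7, -122.7, 168.0]
orientation: [0.742, -0.67, -0.001, -0.001]
force: [0.9, -0.7, 2.7]
opening: 0.503
```

```bash
sed -i 's/85:145,180:260/95:155,180:260/' v.py;  python3 v.py 9|head -1
```

```text
t 12.55 pos [ 454.7 -122.7  168. ] q [ 0.3  0.7 -0.2  1.9  0.2  0.6 -1.5] F [ 0.9 -0.7  2.7] M [-0.7 -0.2  0.1] op 0.5028868001400185
```

View pics/A9.png

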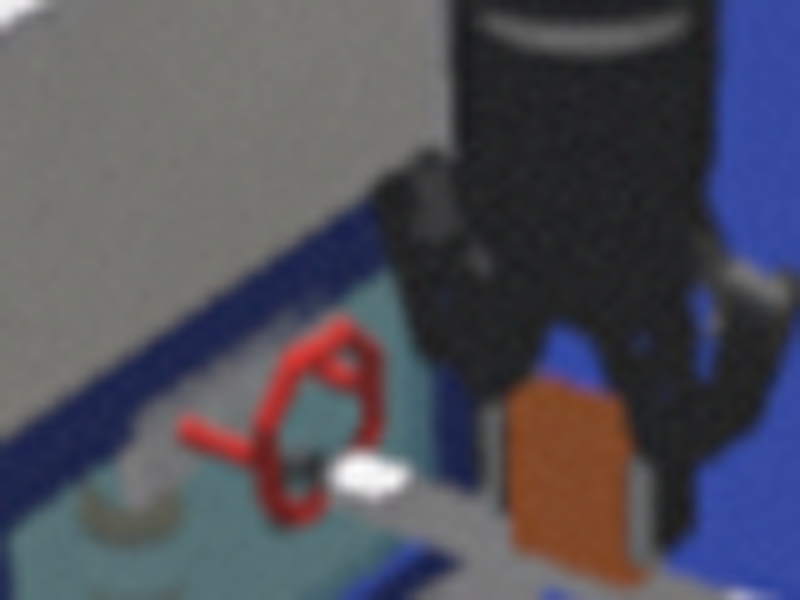

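Emit:
servo_tool(steps=[0,0,0,0,0,1,30,0,0,0,0,0,2,30,0,0,0,0,0,3,30,0,0,0,0,0,4,30])

```text
t: 13.15
eef_pos: [454.5, -122.6, 164.0]
orientation: [0.742, -0.67, -0.001, -0.001]
force: [0.1, -0.6, 1.6]
opening: 0.499
```

Emit:
servo_tool(steps=[0,0,0,0,0,1,30,0,0,0,0,0,2,30,0,0,0,0,0,3,30])

```text
t: 13.45
eef_pos: [454.5, -122.5, 160.9]
orientation: [0.742, -0.67, -0.001, -0.001]
force: [0.2, -0.5, 2.6]
opening: 0.5
```

Emit:
servo_tool(steps=[0,0,0,0,0,1,30,0,0,0,0,0,2,30])

```text
t: 13.65
eef_pos: [454.5, -122.5, 158.8]
orientation: [0.742, -0.67, -0.001, -0.001]
force: [-0.5, 1.2, 2.0]
opening: 0.504
```

Emit:
servo_tool(steps=[0,0,0,0,0,1,30,0,0,0,0,0,2,30])

```text
t: 13.85
eef_pos: [454.5, -122.6, 156.7]
orientation: [0.742, -0.67, -0.001, -0.001]
force: [0.2, -0.9, 1.7]
opening: 0.503
```

Emit:
servo_tool(steps=[0,0,0,0,0,1,30,0,0,0,0,0,1.5,30])

```text
t: 14.05
eef_pos: [454.5, -122.5, 155.1]
orientation: [0.742, -0.67, -0.001, -0.001]
force: [0.4, -0.0, 2.7]
opening: 0.502
```

Emit:
servo_tool(steps=[0,0,0,0,0,1,30,0,0,0,0,0,1.5,30])

```text
t: 14.25
eef_pos: [454.5, -122.5, 153.5]
orientation: [0.742, -0.67, -0.001, -0.001]
force: [0.1, -0.7, 2.5]
opening: 0.501
```

Emit:
servo_tool(steps=[0,0,0,0,0,1,30,0,0,0,0,0,1.5,30])

```text
t: 14.45
eef_pos: [454.5, -122.6, 152.0]
orientation: [0.742, -0.67, -0.001, -0.001]
force: [-0.6, -0.2, 4.5]
opening: 0.505
```

Emit:
servo_tool(steps=[0,0,0,0,0,1,30,0,0,0,0,0,1,30])

```text
t: 14.65
eef_pos: [454.5, -122.5, 151.0]
orientation: [0.742, -0.67, -0.001, -0.001]
force: [-0.9, 0.7, 4.9]
opening: 0.506
```

Emit:
servo_tool(steps=[0,0,0,0,0,0.5,30,0,0,0,0,0,0.7,30])

```text
t: 14.85
eef_pos: [454.6, -122.6, 150.5]
orientation: [0.742, -0.67, -0.001, -0.001]
force: [-1.4, 1.0, 9.4]
opening: 0.502
```

Emit:
servo_tool(steps=[0,0,0,0,0,0.5,30,0,0,0,0,0,0.7,30])

```text
t: 15.05
eef_pos: [454.6, -122.6, 149.9]
orientation: [0.742, -0.67, -0.001, -0.001]
force: [-2.2, 0.2, 6.8]
opening: 0.502
```

Emit:
servo_tool(steps=[0,0,0,0,0,0.5,30,0,0,0,0,0,0.5,30])

```text
t: 15.25
eef_pos: [454.5, -122.6, 149.5]
orientation: [0.742, -0.67, -0.001, -0.001]
force: [-1.3, -0.5, 4.3]
opening: 0.499
```

Emit:
servo_tool(steps=[0,0,0,0,0,0.5,30,0,0,0,0,0,0.5,30])

```text
t: 15.45
eef_pos: [454.5, -122.5, 149.0]
orientation: [0.742, -0.67, -0.001, -0.001]
force: [-1.3, 0.5, 5.2]
opening: 0.502
```

Emit:
servo_tool(steps=[0,0,0,0,0,0.4,30,0,0,0,0,0,0.4,30])

```text
t: 15.65
eef_pos: [454.5, -122.5, 148.6]
orientation: [0.742, -0.67, -0.001, -0.001]
force: [-0.1, 0.0, 2.6]
opening: 0.502
```

Emit:
servo_tool(steps=[0,0,0,0,0,0.4,30,0,0,0,0,0,0.4,30])

```text
t: 15.85
eef_pos: [454.5, -122.5, 148.1]
orientation: [0.742, -0.67, -0.001, -0.001]
force: [-0.1, -0.4, 3.4]
opening: 0.502
```

Emit:
servo_tool(steps=[0,0,0,0,0,0.4,30,0,0,0,0,0,0.4,30])

```text
t: 16.05
eef_pos: [454.5, -122.6, 147.6]
orientation: [0.742, -0.67, -0.001, -0.001]
force: [-0.2, -1.0, 1.0]
opening: 0.499
```

Emit:
servo_tool(steps=[0,0,0,0,0,0.4,30,0,0,0,0,0,0.4,30])

```text
t: 16.25
eef_pos: [454.5, -122.5, 147.1]
orientation: [0.742, -0.67, -0.001, -0.001]
force: [0.1, -1.6, 1.7]
opening: 0.501
```

Emit:
servo_tool(steps=[0,0,0,0,0,0.4,30,0,0,0,0,0,0.4,30])

```text
t: 16.45
eef_pos: [454.5, -122.5, 146.8]
orientation: [0.742, -0.67, -0.001, -0.001]
force: [-0.1, -0.0, 5.0]
opening: 0.503
```

Emit:
servo_tool(steps=[0,0,0,0,0,0.4,30,0,0,0,0,0,0.4,30])

```text
t: 16.65
eef_pos: [454.5, -122.5, 146.5]
orientation: [0.742, -0.67, -0.001, -0.001]
force: [-0.0, 0.8, 7.0]
opening: 0.504
```

Emit:
servo_tool(steps=[0,0,0,0,0,0.3,30,0,0,0,0,0,0.3,30])

```text
t: 16.85
eef_pos: [454.6, -122.6, 146.4]
orientation: [0.742, -0.67, -0.0, -0.001]
force: [-0.9, 0.8, 9.3]
opening: 0.504
```

Emit:
servo_tool(steps=[0,0,0,0,0,-2,30,0,0,0,0,0,-5,30,0,0,0,0,0,-9,30,0,0,0,0,0,-14,30,0,0,0,0,0,-18,30,0,0,0,0,0,-18,30])

```text
t: 17.45
eef_pos: [454.8, -122.6, 165.0]
orientation: [0.742, -0.67, -0.0, -0.001]
force: [-0.0, -0.3, -2.3]
opening: 0.501
```

```bash
python3 v.py 10|head -1
python3 - <<'E'
from h import *
from ring import *
a=snapshot('scene')
c0=np.array([465,-221,150.])
v,u=np.where(redmask(a,c0)); uv=np.stack([u,v],1).astype(float)
for yy in (-220.5,):
    def cost(p):
        m=fill(a,np.array([p[0],yy,p[1]])); d1=cKDTree(m).query(uv)[0]
        return np.mean(np.minimum(d1,4)**2)
    def cost2(p):
        m=fill(a,np.array([p[0],yy,p[1]])); d2=cKDTree(uv).query(m)[0]
        return cost(p)+np.mean(np.minimum(np.maximum(d2-.4,0),3)**2)
    for z in (145,150,155): 
        r=minimize(cost2,[464,z],method='Nelder-Mead'); print(r.x,r.fun)
E
```

```text
t 17.45 pos [ 454.8 -122.6  165. ] q [ 0.3  0.7 -0.2  1.9  0.2  0.6 -1.5] F [-0.  -0.3 -2.3] M [-0. -0.  0.] op 0.50137257815163
[464.5 150.3] 6.872973424905057
[464.5 150.4] 6.8730182527042345
[464.5 150.3] 6.87297342481145
```

View pics/A10.png

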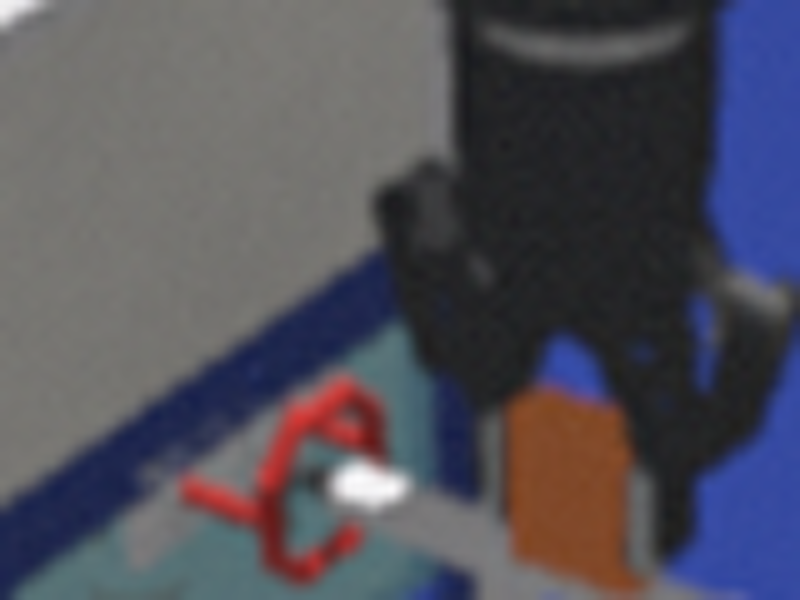

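Emit:
servo_tool(steps=[0,0,0,0,0,-3,30,0,0,0,0,0,-6,30,0,0,0,0,0,-9,30,0,0,0,0,0,-9.5,30,0,0,0,0,0,-9.5,30])

```text
t: 18.2
eef_pos: [454.5, -122.6, 173.9]
orientation: [0.742, -0.67, -0.0, -0.001]
force: [-0.1, 0.3, -2.1]
opening: 0.501
```

```bash
sed -i 's/95:155,180:260/110:170,180:260/' v.py; python3 v.py 11
```

```text
t 18.2 pos [ 454.5 -122.6  173.9] q [ 0.3  0.7 -0.2  1.9  0.2  0.6 -1.5] F [-0.1  0.3 -2.1] M [-0. -0. -0.] op 0.5005069030588541
[[ 0.1 -1.   0. ]
 [-1.  -0.1  0. ]
 [-0.  -0.  -1. ]]
[[([207.2, 145.7], 0.98)], []]
tip by kinematics [ 466.2 -236.9  136.6] proj [207.5 145. ] [346.6 222. ]
```

View pics/A11.png

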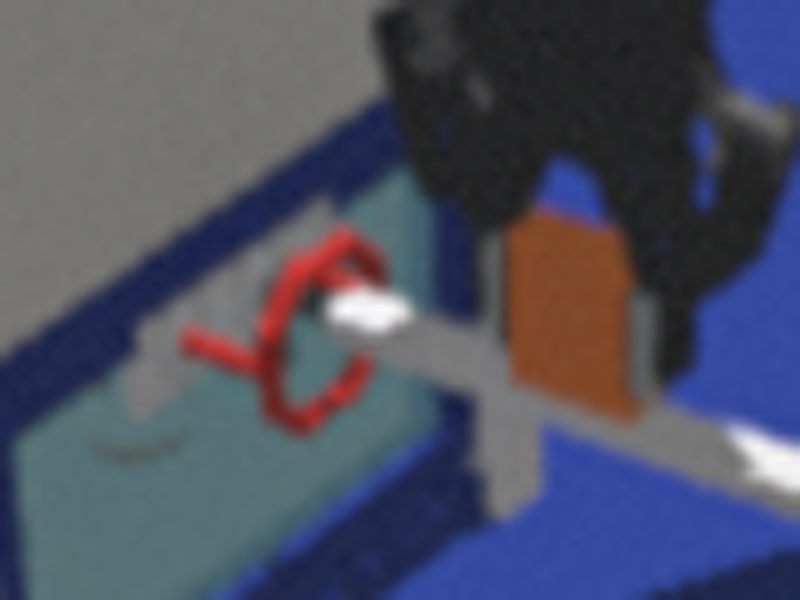

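Emit:
servo_tool(steps=[0,0,0,-4,0,0,30,0,0,0,-8,0,0,30,0,0,0,-12,0,0,30,0,0,0,-16,0,0,30,0,0,0,-20,0,0,30])

```text
t: 18.9
eef_pos: [452.4, -102.2, 173.7]
orientation: [0.742, -0.67, -0.001, -0.001]
force: [-0.2, 0.1, -1.9]
opening: 0.499
```

Emit:
servo_tool(steps=[0,0,0,-5,0,0,30,0,0,0,-12,0,0,30,0,0,0,-22,0,0,30,0,0,0,-32,0,0,30,0,0,0,-40,0,0,30])

```text
t: 19.4
eef_pos: [448.2, -61.3, 173.8]
orientation: [0.743, -0.67, -0.001, -0.001]
force: [0.5, -0.3, -2.1]
opening: 0.505
```

```bash
sed -i 's/110:170,180:260/90:180,160:280/;s/fx=10,fy=10/fx=6,fy=6/' v.py; python3 v.py 12
```

```text
t 19.4 pos [448.2 -61.3 173.8] q [ 0.2  0.6 -0.2  2.   0.2  0.5 -1.6] F [ 0.5 -0.3 -2.1] M [-0. -0.  0.] op 0.5054558817029007
[[ 0.1 -1.   0. ]
 [-1.  -0.1  0. ]
 [-0.  -0.  -1. ]]
[[([222.9, 150.0], 0.87), ([368.3, 330.5], 0.7)], []]
tip by kinematics [ 460.1 -176.8  136.8] proj [223.3 151.1] [326.3 224.5]
```

View pics/A12.png

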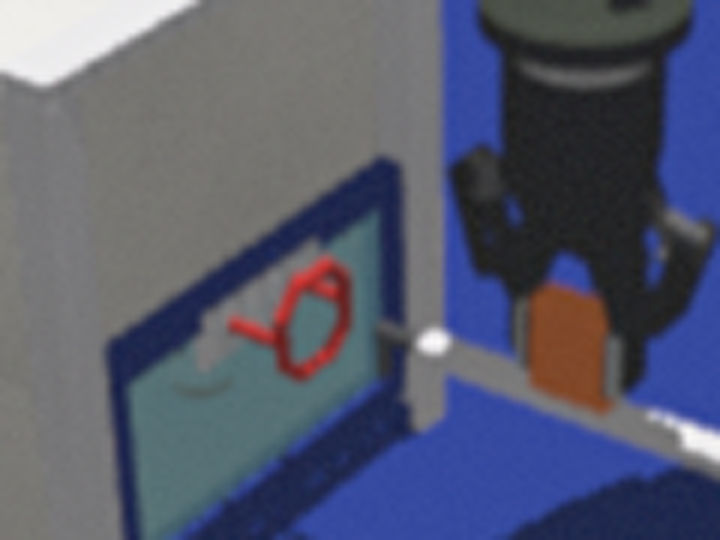

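```bash
python3 -c "
from g import *
go([510.1,206.1,205],heading_R(-101.4,1))"
```

```text
t 19.6 pos [448.31 -62.46 173.83] turn [-0.01  0.11 17.29] shift [-260.86  -89.03  -30.64] |d| 277.328999542206
```

Emit:
servo_tool(steps=[0,0,2,-30,-10,-8,30,0,0,5,-65,-22,-16,30,0,0,8,-100,-34,-24,30,0,0,11,-140,-48,-30,30,0,0,14,-180,-61,-30.6,30,0,0,17,-220,-75,-30.6,30,0,0,17.3,-250,-85,-30.6,30,0,0.1,17.3,-260.9,-89,-30.6,30])

```text
t: 20.4
eef_pos: [510.1, 209.0, 204.6]
orientation: [-0.634, 0.773, 0.0, 0.0]
force: [0.8, -0.8, -1.6]
opening: 0.505
```

```bash
python3 -c "
from g import *
a=snapshot('scene')
A=cv2.cvtColor(cv2.resize(a['image'][130:290,240:400],None,fx=3.7,fy=3.7,interpolation=cv2.INTER_CUBIC),cv2.COLOR_RGB2BGR);cv2.imwrite('pics/a13.png',A)
st()
go([510.1,206.1,120],heading_R(-101.4,1))"
```

```text
t 20.45 pos [510.21 209.22 204.54] q [-0.43  0.7  -0.04  1.61  0.03  0.83 -2.24] F [-1.35  2.64 -3.71] M [0.2  0.18 0.03] op 0.501598018573015
[[-0.2  -0.98 -0.  ]
 [-0.98  0.2   0.  ]
 [-0.    0.   -1.  ]]
t 20.45 pos [510.21 209.22 204.54] turn [0.01 0.06 0.15] shift [ 3.17 -0.52 84.54] |d| 84.60105059926553
```

View pics/a13.png

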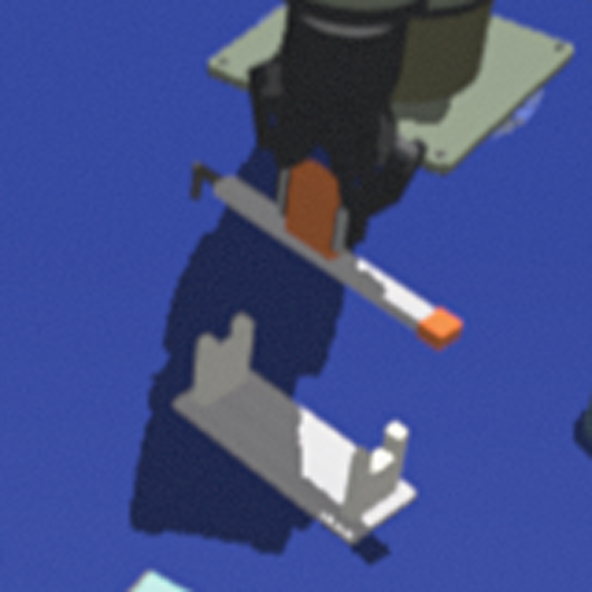

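Emit:
servo_tool(steps=[0,0,0,3,-0.5,20,30,0,0.1,0.1,3.2,-0.5,45,30,0,0.1,0.1,3.2,-0.5,65,30,0,0.1,0.1,3.2,-0.5,78,30,0,0.1,0.1,3.2,-0.5,84.5,30,0,0.1,0.1,3.2,-0.5,84.5,30])

```text
t: 21.05
eef_pos: [510.0, 205.1, 119.7]
orientation: [-0.633, 0.774, -0.0, -0.001]
force: [0.4, -0.1, -2.1]
opening: 0.502
```

```bash
python3 -c "
from g import *
st()
go([510.1,206.1,68],heading_R(-101.4,1))"
```

```text
t 21.05 pos [510.03 205.11 119.66] q [-0.42  0.83 -0.03  1.7   0.04  0.61 -2.25] F [ 0.36 -0.12 -2.13] M [ 0.03 -0.04 -0.02] op 0.5018125829410761
[[-0.2  -0.98 -0.  ]
 [-0.98  0.2  -0.  ]
 [ 0.    0.   -1.  ]]
t 21.05 pos [510.03 205.11 119.66] turn [ 0.05 -0.09  0.  ] shift [-1.06  0.08 51.66] |d| 51.670474178269444
```

Emit:
servo_tool(steps=[0,0,0,-0.5,0,12,30,0,0,0,-1,0,24,30,0,0,0,-1,0,32,30,0,0,0,-1,0,38,30,0,0,0,-1,0,43,30,0,0,0,-1,0,46,30,0,0,0,-1,0,46,30])

```text
t: 21.75
eef_pos: [510.1, 206.0, 73.4]
orientation: [-0.633, 0.774, -0.0, -0.001]
force: [0.2, 0.2, -2.0]
opening: 0.502
```

```bash
python3 -c "
from g import *
a=snapshot('scene')
A=cv2.cvtColor(cv2.resize(a['image'][170:290,240:400],None,fx=5,fy=5,interpolation=cv2.INTER_CUBIC),cv2.COLOR_RGB2BGR);cv2.imwrite('pics/a14.png',A)
st()
go([510.1,206.1,68],heading_R(-101.4,1))"
```

```text
t 21.8 pos [510.2  206.05  73.69] q [-0.43  0.9  -0.03  1.73  0.05  0.51 -2.26] F [ 0.07 -0.01 -2.84] M [-0.02 -0.02  0.02] op 0.5027614230473207
[[-0.2  -0.98 -0.  ]
 [-0.98  0.2  -0.  ]
 [ 0.    0.   -1.  ]]
t 21.8 pos [510.2  206.05  73.69] turn [ 0.05 -0.09  0.01] shift [-0.04  0.1   5.69] |d| 5.6908151586363775
```

View pics/a14.png

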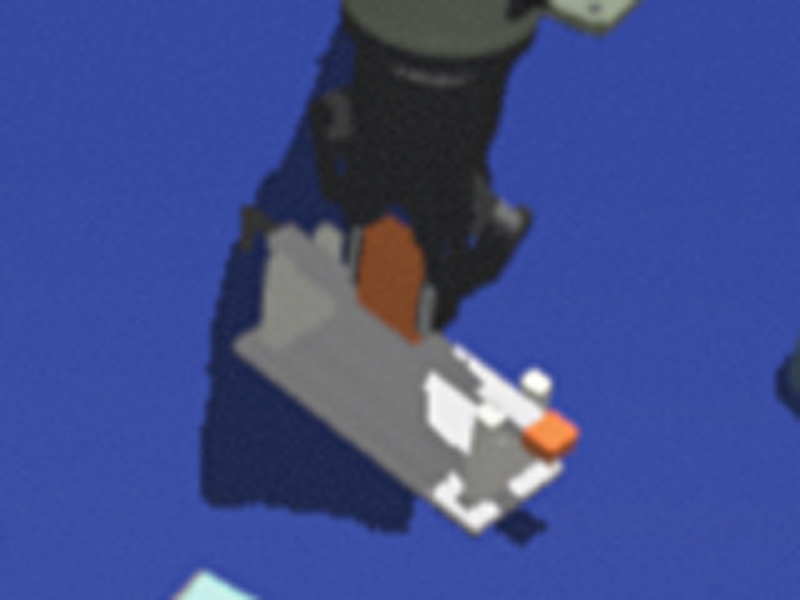

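Shaft (tail at (550,432)) is between the fork prongs, about 6 mm above the seat. Lower the last bit.

Emit:
servo_tool(steps=[0,0,0,0,0,2,30,0,0,0,0,0,4,30,0,0,0,0,0,5,30,0,0,0,0,0,5,30])

```text
t: 22.2
eef_pos: [510.1, 206.0, 68.6]
orientation: [-0.633, 0.774, -0.0, -0.001]
force: [0.3, 0.5, -2.3]
opening: 0.499
```

Emit:
servo_tool(steps=[0,0,0,0,0,0.5,30,0,0,0,0,0,1,30,0,0,0,0,0,1,30])

```text
t: 22.5
eef_pos: [510.3, 206.0, 67.9]
orientation: [-0.633, 0.774, -0.0, -0.001]
force: [-0.5, -2.0, 3.2]
opening: 0.502
```

Emit:
servo_tool(steps=[0,0,0,0,0,0,50,0,0,0,0,0,0,65,0,0,0,0,0,0,85,0,0,0,0,0,0,85,0,0,0,0,0,0,85,0,0,0,0,0,0,85], newtons=30)

```text
t: 23.1
eef_pos: [510.3, 206.0, 67.8]
orientation: [-0.633, 0.774, -0.0, -0.001]
force: [0.3, 0.4, -0.4]
opening: 0.994
```

Emit:
servo_tool(steps=[0,0,0,0,0,-15,85,0,0,0,0,0,-40,85,0,0,0,0,0,-70,85,0,0,0,0,0,-110,85,0,0,0,0,0,-150,85,0,0,0,-30,0,-185,85,0,0,0,-30,0,-200,85,0,0,0,-30,0,-200,85])

```text
t: 23.9
eef_pos: [516.8, 236.4, 269.6]
orientation: [-0.634, 0.774, -0.001, 0.001]
force: [0.3, -1.0, -1.1]
opening: 0.993
```

```bash
python3 -c "
from g import *
a=snapshot('scene')
save(a,'s15.png')
A=cv2.cvtColor(cv2.resize(a['image'][200:285,270:370],None,fx=7,fy=7,interpolation=cv2.INTER_CUBIC),cv2.COLOR_RGB2BGR);cv2.imwrite('pics/a15.png',A)
st()"
```

```text
t 23.95 pos [516.45 235.7  268.12] q [-0.47  0.66 -0.03  1.45  0.02  1.03 -2.27] F [-0.3  -0.31  0.11] M [-0.01 -0.02 -0.02] op 0.9975426751854958
[[-0.2  -0.98 -0.  ]
 [-0.98  0.2  -0.  ]
 [ 0.   -0.   -1.  ]]
```

View pics/a15.png

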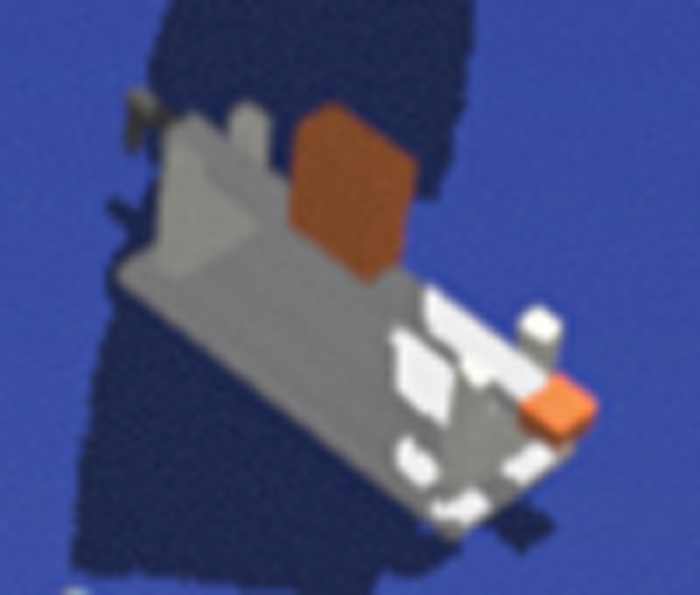

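View pics/s15.png

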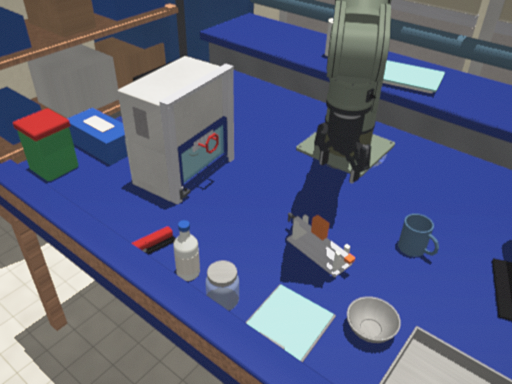

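Run:
```python
from h import *
from ring import *
a=snapshot('scene'); c0=np.array([465,-221,150.])
v,u=np.where(redmask(a,c0)); uv=np.stack([u,v],1).astype(float)
def cost(p):
    m=fill(a,np.array([p[0],-220.5,p[1]])); return np.mean(np.minimum(cKDTree(m).query(uv)[0],4)**2)+np.mean(np.clip(cKDTree(uv).query(m)[0]-.4,0,4)**2)
r=minimize(cost,[464,150],method='Nelder-Mead'); print(r.x,r.fun)
print(monitor.get_obs()['t']); print(bot.hand_in())
```

```text
[463.5 150.7] 0.15683717062195948
24.0
the job is handed in; nothing more can be done
None
```

I drew the sash shut with the hook pole, laid the pole back in its rest, and handed the job in at about 24 s of the 72 s allowed. The hand-in gives no verdict, so what follows is only what my own checks showed.

- **Drawing it down:** I hooked the pole into the ring and lowered it about 103 mm. The pull on the ring was roughly 2–5 N most of the way and peaked near 12 N at the catch. It then fell to about 3 N and rose steeply to about 12 N at the hard stop. The highest reading was well under the 25 N limit.
- **Unhooking:** The pole came out of the ring with no measurable contact. The ring stayed at the shut height: about 150 mm just after I lifted off and 150.7 mm just before hand-in, against the 167 mm limit. The sash is holding in its catch.
- **Pole in its rest:** The last picture shows it lying in both forks, nib down, within about 2 mm of where it lay before. The gripper is open and well clear of it.
- **Bystanders:** The ones on the counter look unmoved in that picture. I did not measure their positions, and I could not check the pill bottle and dose cup inside the hatch, which the networks did not find.

**Checks that disagreed:**
- The peak at the catch was higher than the 8 N or so described.
- At the start, the ring's position from the two cameras differed by about 4 mm from what the sash face implied. During hooking, the arm blocked the top camera, so I checked the alignment with the scene camera only.

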